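# Put the stapler away and stack the second bin over it the right way round

## Robot

A 6-joint arm with a two-finger parallel gripper is mounted at the origin on the work surface; the furniture and walls round the work are solid. World frame = base frame: x ahead of the robot, y to its left, z up, the work surface at z = 0. Lengths are in m, angles in degrees, forces in N, time in s.
With the tool pointing down it reaches from about 0.3 to 0.825 m from the base axis. Payload 5.4 kg.
Tool frame: the origin (TCP) lies between the finger pads; the fingertips stand 17 mm ahead of it and the grasp point (between the pads) lies 2 mm behind it (ctrl.tip_extent is the distance from the TCP to the fingertips, in m); z points along the fingers, y is the line along which they close (so a half turn about z gives the same grasp; the last joint's range is limited). The gripper opens to 92 mm and grips with 3 to 60 N. Pads are 20 mm wide; open, the fingers measure 128 mm over their backs; the gripper's body (75 mm by 189 mm) begins 69 mm behind the grasp point.
Start: joints at [-77.126, 9.076, 91.501, -0, 79.423, -12.038], TCP at [0.242, -0.521, 0.232] pointing down, gripper open.
Joint ranges: [-166.64, 166.64], [-54.1, 131.32], [10.49, 154.53], [-73.88, 253.88], [9.74, 151.15], [-171.62, 171.62]. Speed limits (degrees/s): [147.25, 147.25, 180, 180, 180, 180].

## Interface

Orientations are given as a 3x3 rotation matrix whose columns are the frame's x, y, z axes.
In Python, from workcell import readout, cams, ctrl gives the robot as it stands. The module is installed in compiled form; this text tells all that it offers.
- The arm moves only by the tool carry_out, never from a script. Its argument "motion" is a list of rows, each an object of numbers: "tx", "ty", "tz": the shift along the tool's x, y, z in m; "roll": the turn about the tool's z in degrees. A call has 1 to 5 rows; each row shifts and turns the commanded pose from where the row before left it, along the tool's axes as they then stand; what a row does not reach is not made up. A row lasts 1/8 s, in which the tool goes at most 62.5 mm and 10.7 degrees, less where a joint would pass 70% of its speed; a pose out of reach is approached as far as the arm can. A call with a gripper value outside its range is refused whole. "claw" is the finger opening in m, from 0 to 0.0919, set as the call begins (left out, the last holds). The fingers move at their own pace and stop on an object; "force" is the grip in N (left out, the last holds). Time passes only in rows, so rows that do not move let the fingers close. It gives the time, the measured TCP pose, the force, the opening and the grip force at its end, in the units of the state.
- readout.read_state(): the state, without advancing time (a new reading comes with each control period).
- cams.read_camera(name): name is "scene" or "top"; returns (picture, depth): 420x560x3 uint8, red, green, blue; 420x560 float32, m along the optical axis (not along the pixel's ray), 0 where there is no reading.
- cams.camera_model(name): a dict with "fov_y" (degrees; the focal length in pixels is half the picture's height over the tangent of half this angle, whatever the lens; pixels are square), "cx", "cy" (the principal point, pixels), "camera_from_world" (4x4, takes a point from world to camera coordinates). Camera axes: x right, y down, z forward; pixel columns grow to the right and rows downward; lengths in m; the calibration is good to about 2 mm. A picture is of the moment at which its call begins. camera_model takes no time and is no camera call.
- ctrl.sign_off(): hands the job in; it is judged then, once.
The state is a dict: "time_s": time; "q": joint angles; "qd": joint speeds; "joint_efforts": joint torques, N m; "eef_pos": TCP position; "tool_rot": TCP orientation; "wrist_force": force on the tool from outside, world axes, zero at the start; "moment": the same for the moment, N m; "gripper_width": finger opening in m; "gripper_force": force on a finger pad.
Only numpy, scipy, OpenCV 4.12 (cv2) and the standard library are available. Lean on these libraries where they do the work, as an engineer would, in place of code of your own. Each camera call takes 0.05 s, during which the arm holds its last target. There are 200 camera calls.

## Task

Put the stapler away inside the grey bin that stands on the table. Then take the matching bin off the sloping stand and stack it squarely on top, turned end for end so that its low end is over the other bin's high end and its floor rests level up on the inner ledges instead of nesting down onto the stapler. Leave the two bins standing upright on the table.

Things in the scene. Friction and masses are not known exactly. Their poses are not given: they have to be found in the camera images.
- base_bin: Grey plastic bin standing loose and upright on the table, 200 (x) x 140 (y) mm over the rim, 84 mm high, about 0.22 kg. Origin: centre of its underside; x along its length, z up out of its mouth. Walls taper: underside 179 x 112 mm, inside at the floor 173 x 104 mm, inside the rim 188 x 124 mm; floor 4 mm thick. The other bin is identical.
- base_bin_low_end (a point): Middle of the cut-down edge of the table bin's low end, (-97, 0, 40) mm in its frame: this end wall is only 40 mm high over its middle 68 mm; the end at +x is full height. Each bin has such a low end at its own -x.
- base_bin_ledge (a point): Inner edge of one of the table bin's four flat ledges, (66, 47, 74) mm in its frame; the others at x = 66 and -38, y = +-47. They top 22 mm wide ribs on the inside of the long walls (at the floor the ribs reach in to |y| = 36); behind and under each rib is an open groove.
- top_bin: The second bin, identical to base_bin (sizes, origin, axes), loose, 0.15 to 0.31 kg, on the sloping stand: pitched 25 degrees, low end (its -x) downhill, z square to the slope. Facing the same way the bins nest (27 mm rise). Turned half round, it rests on the table bin's ledges, origin 74 mm above the other's, with 4 mm free play each way inside the rim.
- top_bin_low_end (a point): Middle of the cut-down edge of the second bin's low end: (-97, 0, 40) mm in that bin's frame.
- top_bin_rim (a point): Top middle of the second bin's long rim on its +y side, (0, 66, 84) mm in its frame; the -y side is alike. The rim is an upright band 8 mm thick (|y| = 62 to 70) and 18 mm tall, a good place to pinch with one finger inside: from x = -25 to 50 no rib is in the way, and the wall below leans inward.
- stand: Fixed sloping stand, a white plate 200 x 120 mm on dark legs, inclined 25 degrees and rising toward its own +x, with a 12 mm lip at its lower edge; high edge 109 mm above the table. Origin: on the table under it; x level, uphill. The second bin's rim overhangs the plate by 10 mm on both sides, with free air below.
- stapler: Dark grey desk stapler, 36 (x) x 150 (y) x 58 (z) mm, 0.17 to 0.34 kg, standing on its base on the table; origin: centre of its underside, y along its length, z up. Its closed arm (does not move) is 30 mm wide and reaches from z = 35 to 58 mm: pinch it across x there. It fits lengthwise in the bin, between the ribs, with 11 mm to spare at each end.
Not all that is in view belongs to the job. Leave any green look-alike of the stapler alone.

How it is judged:
By the outcome, as a careful person would: the job done as asked, in the order asked, and still so for the second after the job is handed in, with the robot touching nothing.
It also fails if it takes over 67 s, if anything falls off the work surface, if the arm or the gripper's body presses on something with over 40 N, if the wrist force passes 120 N, or if a joint passes its speed limit or range.

## Working session

There is one attempt and no reset: what is moved stays moved. The work goes in short steps, Python scripts to look and compute and a tool call to move; the robot and the scene stay as the last step left them, time stands still between calls to the robot, and variables do not carry over. Pictures are saved under pics/ and viewed, at most 11 in all, crops included, and the job is handed in when it is done.

Besides the shell and the picture viewer there is one more tool, called after "Emit:" as name(argument=value, ...) on one line, values as JSON. carry_out: Moves the arm, as the interface text tells. Its arguments: {"type":"object","properties":{"motion":{"type":"array","items":{"type":"object","properties":{"tx":{"type":"number"},"ty":{"type":"number"},"tz":{"type":"number"},"roll":{"type":"number"}}}},"claw":{"type":"number"},"force":{"type":"number"}},"required":["motion"]}

```bash
mkdir -p pics; cat > h.py <<'E'
import numpy as np, cv2
from workcell import readout, cams, ctrl
def grab(n):
    im,d=cams.read_camera(n); np.savez(n+'.npz',im=im,d=d); return im,d
def pts(n,d):
    m=cams.camera_model(n); H,W=d.shape; f=H/2/np.tan(np.radians(m['fov_y']/2))
    v,u=np.mgrid[:H,:W]; P=np.stack([(u-m['cx'])/f*d,(v-m['cy'])/f*d,d],-1)
    T=np.linalg.inv(m['camera_from_world']); return P@T[:3,:3].T+T[:3,3]
E
python3 - <<'E'
from h import *
for n in ('scene','top'):
    im,d=grab(n); cv2.imwrite(f'pics/{n}0.png',im[:,:,::-1]); m=cams.camera_model(n); print(n,m['fov_y'],m['cx'],m['cy'],np.round(m['camera_from_world'],3).tolist())
s=readout.read_state(); print(s['time_s'],s['eef_pos'],np.round(s['tool_rot'],3))
E
```

```text
scene 43.6377622781216 283.0627784002324 213.11884669330857 [[-0.546, -0.838, -0.009, 0.273], [-0.341, 0.232, -0.911, 0.268], [0.765, -0.494, -0.413, 0.984], [0.0, 0.0, 0.0, 1.0]]
top 49.04489018580128 280.0108016843326 208.3037440212792 [[0.0, -1.0, 0.005, -0.005], [-0.986, -0.001, -0.167, 0.5], [0.167, -0.005, -0.986, 1.349], [0.0, 0.0, 0.0, 1.0]]
0.1 [ 0.24209157 -0.52096987  0.23073468] [[ 0.907  0.421 -0.   ]
 [ 0.421 -0.907  0.002]
 [ 0.    -0.002 -1.   ]]
```

View pics/scene0.png

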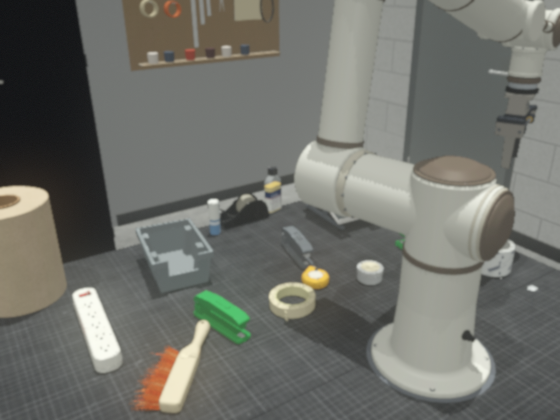

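View pics/top0.png

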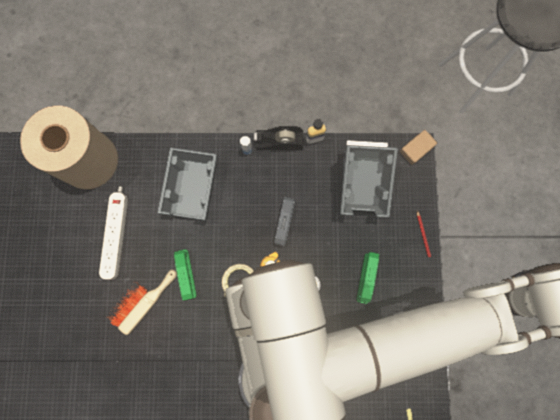

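The top picture shows the table bin around (188,185), the dark stapler at (285,222) and the stand bin at (369,180) with its low end toward the robot. There are two green decoys. I'll enlarge the work region and take depth.

```bash
python3 - <<'E'
from h import *
z=np.load('top.npz'); im,d=z['im'],z['d']; P=pts('top',d)
c=im[130:260,150:420]; cv2.imwrite('pics/crop0.png',cv2.resize(c,None,fx=2.9,fy=2.9,interpolation=cv2.INTER_CUBIC)[:,:,::-1])
def box(u0,u1,v0,v1,lo,hi,name):
    m=np.zeros(d.shape,bool); m[v0:v1,u0:u1]=1; m&=(d>0)&(P[...,2]>lo)&(P[...,2]<hi)
    q=P[m]; r=cv2.minAreaRect((q[:,:2]*1000).astype(np.float32)); print(name,m.sum(),np.round(q.mean(0),3),r,q[:,2].max().round(3), 'corners',np.round(cv2.boxPoints(r)).tolist())
box(150,225,140,230,.07,.1,'base rim')
box(150,225,140,230,.025,.1,'base all')
box(268,305,190,252,.03,.07,'stapler')
box(268,305,190,252,.012,.07,'stapler all')
box(335,402,135,225,.10,.25,'top all')
np.save('P.npy',P)
print(np.round(P[120:222:6,369],3).tolist())
E
```

```text
base rim 820 [0.578 0.27  0.081] ((568.5722045898438, 268.6355285644531), (141.21884155273438, 201.07774353027344), 81.52909851074219) 0.093 corners [[459.0, 214.0], [658.0, 184.0], [678.0, 324.0], [480.0, 353.0]]
base all 1440 [0.585 0.28  0.067] ((568.5722045898438, 268.6355285644531), (141.21884155273438, 201.07774353027344), 81.52909851074219) 0.093 corners [[459.0, 214.0], [658.0, 184.0], [678.0, 324.0], [480.0, 353.0]]
stapler 479 [ 0.46  -0.018  0.056] ((461.6293640136719, -18.59881591796875), (31.017301559448242, 144.4374542236328), 77.88777923583984) 0.065 corners [[388.0, -19.0], [529.0, -49.0], [535.0, -19.0], [394.0, 12.0]]
stapler all 488 [ 0.46  -0.018  0.055] ((457.87628173828125, -18.453330993652344), (35.186954498291016, 151.3330078125), 76.6993637084961) 0.065 corners [[380.0, -18.0], [527.0, -53.0], [536.0, -19.0], [388.0, 16.0]]
top all 1393 [ 0.602 -0.268  0.134] ((579.9647216796875, -257.0130615234375), (141.30099487304688, 221.78733825683594), 86.59248352050781) 0.189 corners [[465.0, -321.0], [686.0, -334.0], [695.0, -193.0], [473.0, -180.0]]
[[1.129, -0.477, -0.89], [1.096, -0.476, -0.889], [1.067, -0.478, -0.901], [0.735, -0.29, 0.001], [0.682, -0.268, 0.106], [0.665, -0.268, 0.101], [0.649, -0.269, 0.095], [0.632, -0.27, 0.088], [0.616, -0.271, 0.08], [0.6, -0.272, 0.07], [0.582, -0.272, 0.067], [0.565, -0.273, 0.059], [0.549, -0.275, 0.047], [0.532, -0.276, 0.04], [0.515, -0.276, 0.035], [0.491, -0.269, 0.068], [0.483, -0.282, 0.0]]
```

View pics/crop0.png

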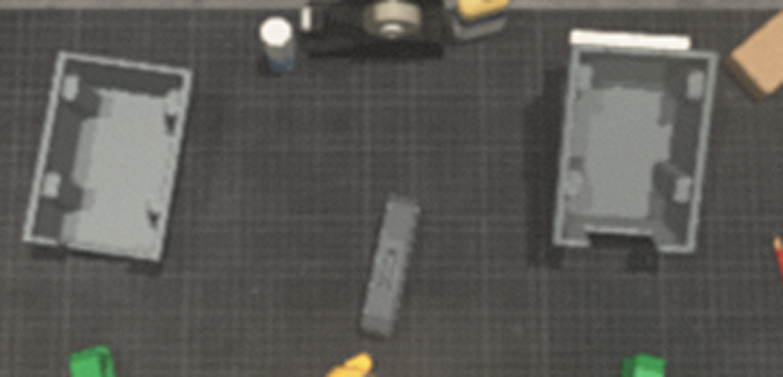

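Crop: the base bin's ribs lie nearer its far edge, so its low end faces the robot, yaw about -8.5° and centre (0.569, 0.269). The stand bin's cut-down end at (620,240) also faces the robot, yaw about -3.4°. The stapler is at (0.460, -0.018) with its long axis at about -12.5°. All three match the given sizes.

```bash
cat >> h.py <<'E'
def plan(wps, n=None, start=None):
    """wps: list of (x,y,z,yaw, rows). prints tool-frame rows from measured pose"""
    if start is None:
        s=readout.read_state(); R=np.array(s['tool_rot']); p=np.array(s['eef_pos']); yaw=np.degrees(np.arctan2(R[1,0],R[0,0]))
        print('t',round(s['time_s'],2),'p',p.round(4),'yaw',round(yaw,2),'q',np.round(s['q'],1),'w',round(s['gripper_width'],4),'F',np.round(s['wrist_force'],1))
    else: p,yaw=np.array(start[:3]),start[3]
    for x,y,z,yw,k in wps:
        g=np.array([x,y,z]); p0=p.copy(); y0=yaw
        for i in range(k):
            d=p0+(g-p0)*(i+1)/k-p; c,sn=np.cos(np.radians(yaw)),np.sin(np.radians(yaw))
            t=np.round([c*d[0]+sn*d[1], sn*d[0]-c*d[1], -d[2]],3); r=round(-(y0+(yw-y0)*(i+1)/k-yaw),1)
            print('{"tx":%g,"ty":%g,"tz":%g,"roll":%g},'%(*t,r),end='')
            p=p+np.array([c*t[0]+sn*t[1],sn*t[0]-c*t[1],-t[2]]); yaw-=r
        print(' ->',p.round(3),round(yaw,1))
E
python3 -c "
from h import *
plan([(.36,-.25,.231,10,5),(.460,-.0185,.18,-12.5,5),(.46,-.0185,.054,-12.5,4)])"
```

```text
t 0.1 p [ 0.2421 -0.521   0.2307] yaw 24.91 q [-77.1   9.1  91.6   0.   79.4 -12. ] w 0.0921 F [ 0.   0.5 -0.1]
{"tx":0.044,"ty":-0.039,"tz":-0,"roll":3},{"tx":0.042,"ty":-0.042,"tz":-0,"roll":3},{"tx":0.04,"ty":-0.043,"tz":-0,"roll":2.9},{"tx":0.038,"ty":-0.046,"tz":-0,"roll":3},{"tx":0.035,"ty":-0.047,"tz":-0,"roll":3}, -> [ 0.36  -0.25   0.231] 10.0
{"tx":0.028,"ty":-0.042,"tz":0.01,"roll":4.5},{"tx":0.024,"ty":-0.044,"tz":0.01,"roll":4.5},{"tx":0.021,"ty":-0.046,"tz":0.01,"roll":4.5},{"tx":0.017,"ty":-0.048,"tz":0.011,"roll":4.5},{"tx":0.013,"ty":-0.049,"tz":0.01,"roll":4.5}, -> [ 0.46  -0.018  0.18 ] -12.5
{"tx":0,"ty":0,"tz":0.031,"roll":0},{"tx":0,"ty":0,"tz":0.032,"roll":0},{"tx":0,"ty":0,"tz":0.031,"roll":0},{"tx":0,"ty":0,"tz":0.032,"roll":0}, -> [ 0.46  -0.018  0.054] -12.5
```

Emit:
carry_out(motion=[{"tx":0.044,"ty":-0.039,"roll":3},{"tx":0.042,"ty":-0.042,"roll":3},{"tx":0.04,"ty":-0.043,"roll":2.9},{"tx":0.038,"ty":-0.046,"roll":3},{"tx":0.035,"ty":-0.047,"roll":3}], claw=0.07)

```text
schema error: expected keys tx, ty, tz, roll
```

Emit:
carry_out(motion=[{"tx":0.028,"ty":-0.042,"tz":0.01,"roll":4.5},{"tx":0.024,"ty":-0.044,"tz":0.01,"roll":4.5},{"tx":0.021,"ty":-0.046,"tz":0.01,"roll":4.5},{"tx":0.017,"ty":-0.048,"tz":0.011,"roll":4.5},{"tx":0.013,"ty":-0.049,"tz":0.01,"roll":4.5}])

```text
time_s: 0.72
eef_pos: [0.2787, -0.2695, 0.1798]
tool_rot: [[0.999, 0.039, -0.0], [0.039, -0.999, 0.001], [-0.0, -0.001, -1.0]]
wrist_force: [-0.1, 0.1, -0.3]
gripper_width: 0.0917
gripper_force: 0.0
```

Emit:
carry_out(motion=[{},{}])

```text
schema error: expected keys tx, ty, tz, roll
```

```bash
python3 -c "
from h import *
plan([(.46,-.0185,.054,-12.5,4)])"
```

```text
t 0.72 p [ 0.2787 -0.2695  0.1798] yaw 2.24 q [-62.1 -18.2 123.1   0.   75.2  25.7] w 0.0917 F [-0.1  0.1 -0.3]
{"tx":0.048,"ty":-0.061,"tz":0.031,"roll":3.7},{"tx":0.043,"ty":-0.064,"tz":0.032,"roll":3.7},{"tx":0.04,"ty":-0.066,"tz":0.031,"roll":3.7},{"tx":0.035,"ty":-0.069,"tz":0.032,"roll":3.6}, -> [ 0.46  -0.019  0.054] -12.5
```

```bash
python3 -c "
from h import *
plan([(.46,-.0185,.18,-12.5,7)])"
```

```text
t 0.72 p [ 0.2787 -0.2695  0.1798] yaw 2.24 q [-62.1 -18.2 123.1   0.   75.2  25.7] w 0.0917 F [-0.1  0.1 -0.3]
{"tx":0.027,"ty":-0.035,"tz":-0,"roll":2.1},{"tx":0.026,"ty":-0.036,"tz":-0,"roll":2.1},{"tx":0.025,"ty":-0.036,"tz":-0,"roll":2.1},{"tx":0.023,"ty":-0.038,"tz":-0,"roll":2.1},{"tx":0.022,"ty":-0.038,"tz":-0,"roll":2.1},{"tx":0.021,"ty":-0.04,"tz":-0,"roll":2.1},{"tx":0.019,"ty":-0.04,"tz":-0,"roll":2.1}, -> [ 0.46  -0.018  0.18 ] -12.5
```

Emit:
carry_out(motion=[{"tx":0.027,"ty":-0.035,"tz":0,"roll":2.1},{"tx":0.026,"ty":-0.036,"tz":0,"roll":2.1},{"tx":0.025,"ty":-0.036,"tz":0,"roll":2.1},{"tx":0.023,"ty":-0.038,"tz":0,"roll":2.1},{"tx":0.022,"ty":-0.038,"tz":0,"roll":2.1}], claw=0.07)

```text
time_s: 1.35
eef_pos: [0.408, -0.0906, 0.1804]
tool_rot: [[0.99, -0.142, -0.0], [-0.142, -0.99, 0.0], [-0.0, 0.0, -1.0]]
wrist_force: [0.1, -1.0, 0.3]
gripper_width: 0.0701
gripper_force: 0.0
```

Emit:
carry_out(motion=[{"tx":0.021,"ty":-0.04,"tz":0,"roll":2.1},{"tx":0.019,"ty":-0.04,"tz":0,"roll":2.1},{"tx":0,"ty":0,"tz":0,"roll":0},{"tx":0,"ty":0,"tz":0,"roll":0}])

```text
time_s: 1.85
eef_pos: [0.4592, -0.0196, 0.1802]
tool_rot: [[0.977, -0.212, -0.001], [-0.212, -0.977, -0.0], [-0.001, 0.0, -1.0]]
wrist_force: [0.4, 0.2, 0.2]
gripper_width: 0.0699
gripper_force: 0.0
```

```bash
python3 -c "
from h import *
plan([(.46,-.0185,.054,-12.5,4)])
im,d=grab('scene'); cv2.imwrite('pics/s1.png',cv2.resize(im[180:330,180:400],None,fx=3.4,fy=3.4)[:,:,::-1])"
```

```text
t 1.85 p [ 0.4592 -0.0196  0.1802] yaw -12.25 q [-17.5  -5.8 112.7  -0.   73.2  84.7] w 0.0699 F [0.4 0.2 0.2]
{"tx":0,"ty":-0,"tz":0.032,"roll":0.1},{"tx":0,"ty":-0.001,"tz":0.031,"roll":0},{"tx":0,"ty":0,"tz":0.032,"roll":0.1},{"tx":0.001,"ty":-0,"tz":0.031,"roll":0}, -> [ 0.46  -0.019  0.054] -12.5
```

View pics/s1.png

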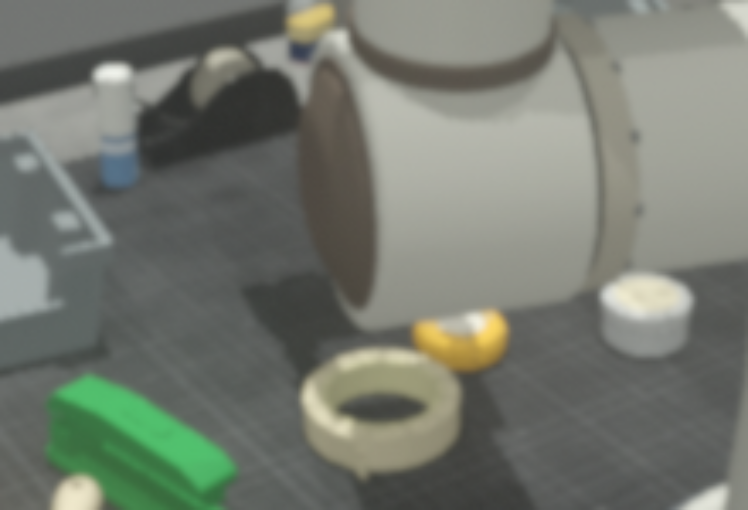

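The elbow covers the stapler in this view (the box at (430,180)), and nothing has moved. I'll descend and grip.

Emit:
carry_out(motion=[{"tx":0,"ty":-0.001,"tz":0.04,"roll":0.2},{"tx":0,"ty":0,"tz":0.04,"roll":0},{"tx":0.001,"ty":0,"tz":0.03,"roll":0},{"tx":0,"ty":0,"tz":0.016,"roll":0},{"tx":0,"ty":0,"tz":0,"roll":0}])

```text
time_s: 2.52
eef_pos: [0.4601, -0.0191, 0.054]
tool_rot: [[0.976, -0.217, -0.002], [-0.217, -0.976, 0.0], [-0.002, -0.0, -1.0]]
wrist_force: [0.1, -0.0, -0.4]
gripper_width: 0.0699
gripper_force: 0.0
```

Emit:
carry_out(motion=[{"tx":0,"ty":0,"tz":0,"roll":0},{"tx":0,"ty":0,"tz":0,"roll":0},{"tx":0,"ty":0,"tz":0,"roll":0},{"tx":0,"ty":0,"tz":0,"roll":0}], claw=0.0, force=25)

```text
time_s: 3.02
eef_pos: [0.4613, -0.0185, 0.055]
tool_rot: [[0.976, -0.216, 0.001], [-0.216, -0.976, 0.0], [0.001, -0.0, -1.0]]
wrist_force: [0.9, 4.5, 3.0]
gripper_width: 0.0322
gripper_force: 1.5
```

```bash
python3 -c "
from h import *
plan([(.46,-.0185,.20,-12.5,4),(.5686,.2686,.20,-8.5,7)])"
```

```text
t 3.02 p [ 0.4613 -0.0185  0.055 ] yaw -12.49 q [-17.4   5.3 117.6   0.   57.1  85.1] w 0.0322 F [0.9 4.5 3. ]
{"tx":-0,"ty":0,"tz":-0.036,"roll":0},{"tx":-0.001,"ty":0,"tz":-0.037,"roll":0},{"tx":0,"ty":0,"tz":-0.036,"roll":0},{"tx":-0,"ty":0,"tz":-0.036,"roll":0}, -> [ 0.46  -0.018  0.2  ] -12.5
{"tx":0.006,"ty":-0.043,"tz":-0,"roll":-0.6},{"tx":0.007,"ty":-0.044,"tz":-0,"roll":-0.5},{"tx":0.007,"ty":-0.043,"tz":-0,"roll":-0.6},{"tx":0.008,"ty":-0.043,"tz":-0,"roll":-0.6},{"tx":0.008,"ty":-0.043,"tz":-0,"roll":-0.5},{"tx":0.008,"ty":-0.043,"tz":-0,"roll":-0.6},{"tx":0.009,"ty":-0.043,"tz":-0,"roll":-0.6}, -> [0.569 0.268 0.2  ] -8.5
```

Emit:
carry_out(motion=[{"tx":0,"ty":0,"tz":0,"roll":0},{"tx":0,"ty":0,"tz":0,"roll":0},{"tx":0,"ty":0,"tz":-0.02,"roll":0},{"tx":0,"ty":0,"tz":-0.03,"roll":0},{"tx":0,"ty":0,"tz":-0.04,"roll":0}])

```text
time_s: 3.65
eef_pos: [0.4592, -0.0185, 0.1437]
tool_rot: [[0.976, -0.216, -0.004], [-0.216, -0.976, 0.001], [-0.004, 0.0, -1.0]]
wrist_force: [0.2, -0.0, -3.6]
gripper_width: 0.0296
gripper_force: 25.0
```

Emit:
carry_out(motion=[{"tx":0,"ty":0,"tz":-0.04,"roll":0},{"tx":0,"ty":0,"tz":-0.015,"roll":0},{"tx":0.006,"ty":-0.043,"tz":0,"roll":-0.6},{"tx":0.007,"ty":-0.044,"tz":0,"roll":-0.5},{"tx":0.007,"ty":-0.043,"tz":0,"roll":-0.6}])

```text
time_s: 4.28
eef_pos: [0.5067, 0.1055, 0.1976]
tool_rot: [[0.982, -0.187, -0.003], [-0.187, -0.982, -0.0], [-0.003, 0.001, -1.0]]
wrist_force: [0.5, 1.0, -2.8]
gripper_width: 0.0298
gripper_force: 25.0
```

Emit:
carry_out(motion=[{"tx":0.008,"ty":-0.043,"tz":0,"roll":-0.6},{"tx":0.008,"ty":-0.043,"tz":0,"roll":-0.5},{"tx":0.008,"ty":-0.04,"tz":0,"roll":-0.6},{"tx":0,"ty":0,"tz":0,"roll":0},{"tx":0,"ty":0,"tz":0,"roll":0}])

```text
time_s: 4.9
eef_pos: [0.5524, 0.2235, 0.1978]
tool_rot: [[0.987, -0.158, -0.003], [-0.158, -0.987, -0.001], [-0.003, 0.002, -1.0]]
wrist_force: [-0.5, -0.0, -3.0]
gripper_width: 0.0297
gripper_force: 25.0
```

```bash
python3 -c "
from h import *
plan([(.5686,.2686,.20,-8.5,2),(.5686,.2686,.06,-8.5,4)])
im,d=grab('top'); cv2.imwrite('pics/t2.png',cv2.resize(im[120:250,130:320],None,fx=4,fy=4)[:,:,::-1])"
```

```text
t 4.9 p [0.5524 0.2235 0.1978] yaw -9.08 q [ 10.4  13.8  90.   -0.   76.4 109.5] w 0.0297 F [-0.5 -0.  -3. ]
{"tx":0.004,"ty":-0.024,"tz":-0.001,"roll":-0.3},{"tx":0.005,"ty":-0.023,"tz":-0.001,"roll":-0.3}, -> [0.569 0.269 0.2  ] -8.5
{"tx":-0,"ty":-0,"tz":0.035,"roll":0},{"tx":-0,"ty":-0,"tz":0.035,"roll":0},{"tx":-0,"ty":-0,"tz":0.035,"roll":0},{"tx":-0,"ty":-0,"tz":0.035,"roll":0}, -> [0.569 0.269 0.06 ] -8.5
```

View pics/t2.png

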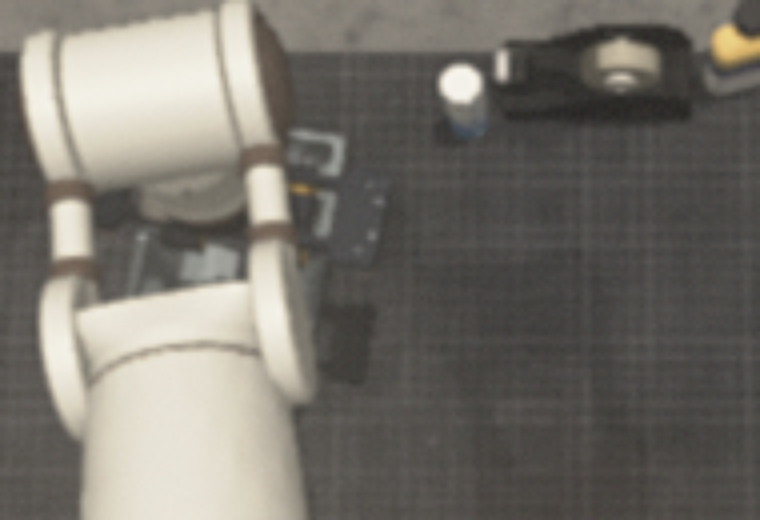

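The arm covers most of the bin in this picture, and only the bin's right side shows near (320,150). I'll rely on the measured pose. The stapler is held (3 N, 29.7 mm opening), so I'll lower it into the bin.

Emit:
carry_out(motion=[{"tx":0.004,"ty":-0.024,"tz":-0.001,"roll":-0.3},{"tx":0.005,"ty":-0.023,"tz":-0.001,"roll":-0.3},{"tx":0,"ty":0,"tz":0,"roll":0},{"tx":0,"ty":0,"tz":0.04,"roll":0},{"tx":0,"ty":0,"tz":0.035,"roll":0}])

```text
time_s: 5.58
eef_pos: [0.5693, 0.2675, 0.1256]
tool_rot: [[0.989, -0.149, -0.0], [-0.149, -0.989, -0.001], [-0.0, 0.001, -1.0]]
wrist_force: [-0.1, -0.7, -2.7]
gripper_width: 0.0297
gripper_force: 25.0
```

Emit:
carry_out(motion=[{"tx":0,"ty":0,"tz":0.03,"roll":0},{"tx":0,"ty":0,"tz":0.02,"roll":0},{"tx":0,"ty":0,"tz":0.014,"roll":0},{"tx":0,"ty":0,"tz":0,"roll":0},{"tx":0,"ty":0,"tz":0,"roll":0}])

```text
time_s: 6.2
eef_pos: [0.5706, 0.2694, 0.0639]
tool_rot: [[0.989, -0.148, 0.002], [-0.148, -0.989, 0.001], [0.002, -0.001, -1.0]]
wrist_force: [1.0, 0.4, -2.3]
gripper_width: 0.0296
gripper_force: 25.0
```

Emit:
carry_out(motion=[{"tx":0,"ty":0,"tz":0.005,"roll":0},{"tx":0,"ty":0,"tz":0,"roll":0},{"tx":0,"ty":0,"tz":0,"roll":0}])

```text
time_s: 6.58
eef_pos: [0.5709, 0.2697, 0.0589]
tool_rot: [[0.989, -0.148, 0.003], [-0.148, -0.989, 0.001], [0.003, -0.002, -1.0]]
wrist_force: [1.7, 1.5, 2.2]
gripper_width: 0.0299
gripper_force: 25.0
```

Emit:
carry_out(motion=[{"tx":0,"ty":0,"tz":0,"roll":0},{"tx":0,"ty":0,"tz":0,"roll":0},{"tx":0,"ty":0,"tz":0,"roll":0}], claw=0.046)

```text
time_s: 6.95
eef_pos: [0.5692, 0.269, 0.0572]
tool_rot: [[0.989, -0.148, -0.001], [-0.148, -0.989, -0.0], [-0.001, 0.001, -1.0]]
wrist_force: [-0.6, -0.8, 0.5]
gripper_width: 0.0461
gripper_force: 0.0
```

Emit:
carry_out(motion=[{"tx":0,"ty":0,"tz":-0.03,"roll":0},{"tx":0,"ty":0,"tz":-0.05,"roll":0},{"tx":0,"ty":0,"tz":-0.05,"roll":0},{"tx":0,"ty":0,"tz":-0.05,"roll":0},{"tx":0,"ty":0,"tz":0,"roll":0}])

```text
time_s: 7.58
eef_pos: [0.5721, 0.2698, 0.2433]
tool_rot: [[0.989, -0.148, 0.01], [-0.148, -0.989, 0.002], [0.009, -0.004, -1.0]]
wrist_force: [0.6, -0.1, -0.0]
gripper_width: 0.046
gripper_force: 0.0
```

```bash
python3 -c "
from h import *
plan([(.5,-.02,.27,-8.5,6)])
q=np.load('P.npy'); d=np.load('top.npz')['d']
# top bin plane-fit of rim: lateral rim points
m=np.zeros(d.shape,bool); m[145:222,335:402]=1
T=np.radians(-3.4)
for T in np.radians([-3.4]):
  ex=np.array([np.cos(T),np.sin(T),0]); ey=np.array([-np.sin(T),np.cos(T),0])
  p=q[m]; c=np.array([.58,-.257,0]); x=(p-c)@ex; y=(p-c)@ey; z=p[:,2]
  for s in(1,-1):
    k=(s*y>.060)&(s*y<.072)&(z>.08)&(abs(x)<.09)
    a=np.polyfit(x[k],z[k],1); r=abs(z[k]-np.polyval(a,x[k]))<.006; xx,yy,zz=x[k][r],y[k][r],z[k][r]
    print(s,k.sum(),r.sum(),np.polyfit(xx,zz,1),np.degrees(np.arctan(np.polyfit(xx,zz,1)[0])),'y-fit',np.polyfit(xx,yy,1))
  k=z>.08; print('x ext',x[k].min(),x[k].max(),'y ext',np.percentile(y[k],[.5,99.5]))
"
```

```text
t 7.58 p [0.5721 0.2698 0.2433] yaw -8.49 q [ 14.3  16.7  81.3  -0.   81.5 112.8] w 0.046 F [ 0.6 -0.1 -0. ]
{"tx":-0.005,"ty":0.05,"tz":-0.004,"roll":0},{"tx":-0.005,"ty":0.049,"tz":-0.005,"roll":0},{"tx":-0.004,"ty":0.05,"tz":-0.004,"roll":0},{"tx":-0.005,"ty":0.049,"tz":-0.005,"roll":0},{"tx":-0.005,"ty":0.05,"tz":-0.004,"roll":0},{"tx":-0.005,"ty":0.049,"tz":-0.005,"roll":0}, -> [ 0.5  -0.02  0.27] -8.5
1 221 179 [0.47307231 0.15146697] 25.3175349341453 y-fit [0.00129765 0.06664318]
-1 324 111 [0.44901321 0.14608292] 24.18070997049656 y-fit [ 0.00445154 -0.06390159]
x ext -0.32771256901215284 0.10254764827549276 y ext [-0.06938116  0.23985846]
```

Emit:
carry_out(motion=[{"tx":-0.003,"ty":0.05,"tz":-0.004,"roll":0},{"tx":-0.003,"ty":0.05,"tz":-0.005,"roll":0},{"tx":-0.003,"ty":0.05,"tz":-0.004,"roll":0},{"tx":-0.003,"ty":0.05,"tz":-0.004,"roll":-1},{"tx":-0.003,"ty":0.05,"tz":0,"roll":-1}])

```text
time_s: 8.2
eef_pos: [0.5176, 0.0226, 0.2533]
tool_rot: [[0.994, -0.112, -0.002], [-0.112, -0.994, 0.0], [-0.002, -0.0, -1.0]]
wrist_force: [1.0, -1.5, 0.2]
gripper_width: 0.0464
gripper_force: 0.0
```

```bash
python3 -c "
from h import *
q=np.load('P.npy'); d=np.load('top.npz')['d']
m=np.zeros(d.shape,bool); m[140:225,335:402]=1
T=np.radians(-3.4); ex=np.array([np.cos(T),np.sin(T),0]); ey=np.array([-np.sin(T),np.cos(T),0])
p=q[m]; c=np.array([.58,-.257,0]); x=(p-c)@ex; y=(p-c)@ey; z=p[:,2]
k=(abs(z-(.150+.466*x))<.008)&(abs(y)<.08); print('rim pts',k.sum(),np.percentile(x[k],[0,1,99,100]).round(4),np.percentile(y[k],[0,1,99,100]).round(4))
r=cv2.minAreaRect((np.c_[x,y][k]*1000).astype(np.float32)); print(r)
k2=k&(y>.05); print('left rim x',np.percentile(x[k2],[0,2,98,100]).round(4))
im,dd=grab('top'); cv2.imwrite('pics/t3.png',cv2.resize(im[130:240,140:250],None,fx=5,fy=5,interpolation=cv2.INTER_CUBIC)[:,:,::-1])
P=pts('top',dd); m=np.zeros(d.shape,bool); m[140:230,150:225]=1; m&=(P[...,2]>.068)&(P[...,2]<.1)&(dd>0)
print(m.sum(),cv2.minAreaRect((P[m][:,:2]*1000).astype(np.float32)))
plan([(.58,-.19,.27,-3.4,3)])
"
```

```text
rim pts 695 [-0.1109 -0.11    0.0719  0.0731] [-0.0707 -0.0696  0.0705  0.0706]
((-18.90654754638672, -0.01259613037109375), (141.3009490966797, 184.04307556152344), 89.99246215820312)
left rim x [-0.1109 -0.1091  0.0702  0.0731]
858 ((568.7677001953125, 269.2042236328125), (142.0964813232422, 201.15757751464844), 81.53307342529297)
t 8.25 p [0.5169 0.0176 0.2531] yaw -6.64 q [-11.3  -0.3  98.9  -0.2  81.5  85.4] w 0.0459 F [ 2.  -3.7 -0.3]
{"tx":0.029,"ty":0.066,"tz":-0.006,"roll":-1.1},{"tx":0.028,"ty":0.067,"tz":-0.005,"roll":-1.1},{"tx":0.026,"ty":0.067,"tz":-0.006,"roll":-1}, -> [ 0.58 -0.19  0.27] -3.4
```

View pics/t3.png

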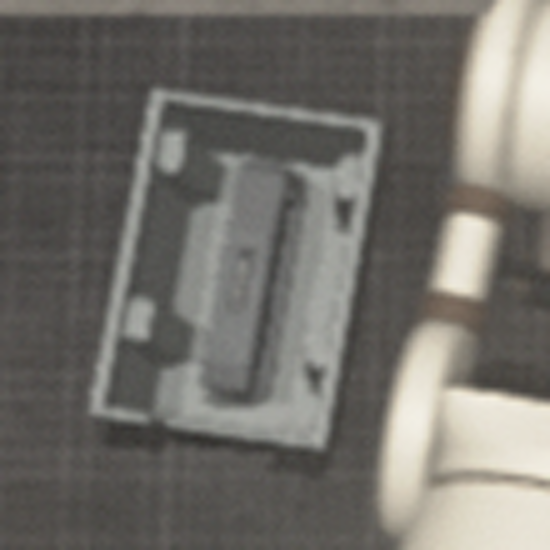

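The stapler stands upright inside the bin (px (245,275)) and the bin hasn't moved: centre (0.569, 0.269), yaw -8.5°. The stand bin's rim middle is at (0.561, -0.256, 0.1425), and the rim measures 184 mm long horizontally against 181 expected. I'll pinch its +y rim at (0.572, -0.190).

Emit:
carry_out(motion=[{"tx":0.02,"ty":0.05,"tz":0,"roll":-1},{"tx":0.02,"ty":0.05,"tz":0,"roll":-1},{"tx":0.02,"ty":0.05,"tz":0,"roll":-1.2},{"tx":0.01,"ty":0.045,"tz":0,"roll":0},{"tx":0,"ty":0,"tz":0,"roll":0}])

```text
time_s: 8.88
eef_pos: [0.5708, -0.179, 0.2524]
tool_rot: [[0.998, -0.061, -0.003], [-0.061, -0.998, 0.001], [-0.003, -0.001, -1.0]]
wrist_force: [-1.1, 0.8, -0.6]
gripper_width: 0.0466
gripper_force: 0.0
```

```bash
python3 -c "
from h import *
plan([(.572,-.190,.21,-3.4,2),(.572,-.190,.141,-3.4,3)])"
```

```text
t 8.88 p [ 0.5708 -0.179   0.2524] yaw -3.52 q [-29.   11.9  86.   -0.   82.4  64.6] w 0.0466 F [-1.1  0.8 -0.6]
{"tx":0.001,"ty":0.005,"tz":0.021,"roll":-0.1},{"tx":0.001,"ty":0.006,"tz":0.021,"roll":-0}, -> [ 0.572 -0.19   0.21 ] -3.4
{"tx":-0,"ty":-0,"tz":0.023,"roll":-0},{"tx":-0,"ty":-0,"tz":0.023,"roll":-0},{"tx":-0,"ty":-0,"tz":0.023,"roll":-0}, -> [ 0.572 -0.19   0.141] -3.4
```

Emit:
carry_out(motion=[{"tx":0.001,"ty":0.006,"tz":0.021,"roll":-0.1},{"tx":0,"ty":0.005,"tz":0.021,"roll":0},{"tx":0,"ty":0,"tz":0,"roll":0},{"tx":0,"ty":0,"tz":0.03,"roll":0},{"tx":0,"ty":0,"tz":0.025,"roll":0}])

```text
time_s: 9.5
eef_pos: [0.5722, -0.1866, 0.1577]
tool_rot: [[0.998, -0.055, 0.001], [-0.055, -0.998, -0.0], [0.001, 0.0, -1.0]]
wrist_force: [0.3, -0.1, 0.7]
gripper_width: 0.0458
gripper_force: 0.0
```

Emit:
carry_out(motion=[{"tx":0,"ty":0,"tz":0.014,"roll":0},{"tx":0,"ty":0,"tz":0,"roll":0},{"tx":0,"ty":0,"tz":0,"roll":0}])

```text
time_s: 9.88
eef_pos: [0.5727, -0.1878, 0.145]
tool_rot: [[0.998, -0.055, 0.002], [-0.055, -0.998, -0.001], [0.002, 0.001, -1.0]]
wrist_force: [0.4, -0.0, 0.2]
gripper_width: 0.0462
gripper_force: 0.0
```

Emit:
carry_out(motion=[{"tx":0,"ty":0,"tz":0,"roll":0},{"tx":0,"ty":0,"tz":0,"roll":0},{"tx":0,"ty":0,"tz":0,"roll":0},{"tx":0,"ty":0,"tz":0,"roll":0},{"tx":0,"ty":0,"tz":0,"roll":0}], claw=0.0, force=45)

```text
time_s: 10.5
eef_pos: [0.5717, -0.1877, 0.1436]
tool_rot: [[0.998, -0.056, -0.001], [-0.056, -0.998, -0.0], [-0.0, 0.0, -1.0]]
wrist_force: [-1.2, -0.3, 0.9]
gripper_width: 0.0076
gripper_force: 44.9
```

Emit:
carry_out(motion=[{"tx":0,"ty":0,"tz":-0.015,"roll":0},{"tx":0,"ty":0,"tz":-0.03,"roll":0},{"tx":0,"ty":0,"tz":-0.04,"roll":0},{"tx":0,"ty":0,"tz":-0.04,"roll":0},{"tx":0,"ty":0,"tz":-0.03,"roll":0}])

```text
time_s: 11.12
eef_pos: [0.5723, -0.1876, 0.3017]
tool_rot: [[0.998, -0.055, 0.003], [-0.055, -0.998, -0.001], [0.003, 0.001, -1.0]]
wrist_force: [-0.3, 1.0, -1.1]
gripper_width: 0.0077
gripper_force: 44.9
```

```bash
python3 -c "
from h import *
plan([(.50,-.13,.32,14,3),(.50,-.09,.32,171.5,18)])
im,d=grab('scene'); cv2.imwrite('pics/s4.png',im[:,:,::-1])"
```

```text
t 11.12 p [ 0.5723 -0.1876  0.3017] yaw -3.17 q [-29.6  10.9  81.6   0.   87.4  63.5] w 0.0077 F [-0.3  1.  -1.1]
{"tx":-0.025,"ty":-0.018,"tz":-0.006,"roll":-5.7},{"tx":-0.023,"ty":-0.02,"tz":-0.006,"roll":-5.7},{"tx":-0.021,"ty":-0.023,"tz":-0.006,"roll":-5.8}, -> [ 0.5  -0.13  0.32] 14.0
{"tx":0.001,"ty":-0.002,"tz":-0,"roll":-8.7},{"tx":0,"ty":-0.002,"tz":-0,"roll":-8.8},{"tx":0.002,"ty":-0.002,"tz":-0,"roll":-8.7},{"tx":0.001,"ty":-0.002,"tz":-0,"roll":-8.8},{"tx":0.002,"ty":-0.001,"tz":-0,"roll":-8.7},{"tx":0.001,"ty":-0.002,"tz":-0,"roll":-8.8},{"tx":0.002,"ty":-0,"tz":-0,"roll":-8.7},{"tx":0.003,"ty":-0.001,"tz":-0,"roll":-8.8},{"tx":0.002,"ty":-0,"tz":-0,"roll":-8.7},{"tx":0.002,"ty":-0,"tz":-0,"roll":-8.8},{"tx":0.002,"ty":0,"tz":-0,"roll":-8.7},{"tx":0.002,"ty":0.001,"tz":-0,"roll":-8.8},{"tx":0.002,"ty":0.001,"tz":-0,"roll":-8.7},{"tx":0.002,"ty":0.001,"tz":-0,"roll":-8.8},{"tx":0.001,"ty":0.002,"tz":-0,"roll":-8.7},{"tx":0.002,"ty":0.002,"tz":-0,"roll":-8.8},{"tx":0.001,"ty":0.002,"tz":-0,"roll":-8.7},{"tx":0,"ty":0.002,"tz":-0,"roll":-8.8}, -> [ 0.5  -0.09  0.32] 171.5
```

View pics/s4.png

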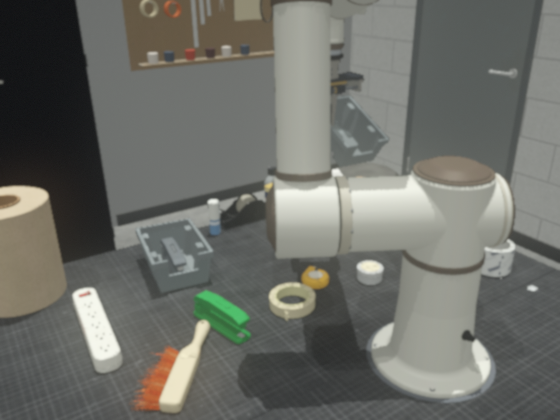

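The bin is off the stand and held, visible at (355,130), still pitched. I'll pull back and make the half turn.

Emit:
carry_out(motion=[{"tx":-0.024,"ty":-0.018,"tz":-0.006,"roll":-4},{"tx":-0.023,"ty":-0.02,"tz":-0.006,"roll":-6},{"tx":-0.021,"ty":-0.023,"tz":-0.006,"roll":-7},{"tx":0,"ty":0,"tz":0,"roll":-8.5},{"tx":0,"ty":0,"tz":0,"roll":-9}])

```text
time_s: 11.8
eef_pos: [0.5017, -0.1278, 0.3166]
tool_rot: [[0.851, 0.525, 0.0], [0.525, -0.851, 0.0], [0.0, -0.0, -1.0]]
wrist_force: [-1.4, -0.6, -1.1]
gripper_width: 0.0077
gripper_force: 44.9
```

Emit:
carry_out(motion=[{"tx":0,"ty":0,"tz":0,"roll":-9},{"tx":0,"ty":0,"tz":0,"roll":-9},{"tx":0,"ty":0,"tz":0,"roll":-9},{"tx":0,"ty":0,"tz":0,"roll":-9},{"tx":0,"ty":0,"tz":0,"roll":-9}])

```text
time_s: 12.42
eef_pos: [0.5018, -0.1281, 0.3162]
tool_rot: [[0.231, 0.973, -0.001], [0.973, -0.231, 0.0], [0.0, -0.001, -1.0]]
wrist_force: [-0.2, 0.6, -1.5]
gripper_width: 0.0077
gripper_force: 44.9
```

Emit:
carry_out(motion=[{"tx":0,"ty":0,"tz":0,"roll":-9},{"tx":0,"ty":0,"tz":0,"roll":-9},{"tx":0,"ty":0,"tz":0,"roll":-9},{"tx":0,"ty":0,"tz":0,"roll":-9},{"tx":0,"ty":0,"tz":0,"roll":-9}])

```text
time_s: 13.05
eef_pos: [0.5018, -0.1281, 0.3163]
tool_rot: [[-0.524, 0.852, -0.0], [0.852, 0.524, 0.0], [0.0, -0.0, -1.0]]
wrist_force: [-0.2, 0.9, -2.1]
gripper_width: 0.0074
gripper_force: 44.9
```

Emit:
carry_out(motion=[{"tx":0,"ty":0,"tz":0,"roll":-9},{"tx":0,"ty":0,"tz":0,"roll":-9},{"tx":0,"ty":0,"tz":0,"roll":-9},{"tx":0,"ty":0,"tz":0,"roll":-9},{"tx":0,"ty":0,"tz":0,"roll":-4}])

```text
time_s: 13.68
eef_pos: [0.5019, -0.1282, 0.3164]
tool_rot: [[-0.948, 0.317, -0.0], [0.317, 0.948, -0.0], [0.0, -0.0, -1.0]]
wrist_force: [0.6, -0.5, -2.3]
gripper_width: 0.0078
gripper_force: 44.9
```

```bash
python3 -c "
from h import *
plan([(.53,-.09,.30,171.5,2),(.53,-.09,.13,171.5,5)])"
```

```text
t 13.68 p [ 0.5019 -0.1282  0.3164] yaw 161.5 q [-27.7  -2.   93.6  -0.   88.4 -99.2] w 0.0078 F [ 0.6 -0.5 -2.3]
{"tx":-0.007,"ty":0.023,"tz":0.008,"roll":-5},{"tx":-0.009,"ty":0.021,"tz":0.008,"roll":-5}, -> [ 0.529 -0.09   0.3  ] 171.5
{"tx":-0,"ty":0,"tz":0.034,"roll":-0},{"tx":-0,"ty":0,"tz":0.034,"roll":-0},{"tx":-0,"ty":0,"tz":0.034,"roll":-0},{"tx":-0,"ty":0,"tz":0.034,"roll":-0},{"tx":-0,"ty":0,"tz":0.034,"roll":-0}, -> [ 0.529 -0.09   0.13 ] 171.5
```

Emit:
carry_out(motion=[{"tx":-0.005,"ty":0.023,"tz":0.008,"roll":-5},{"tx":-0.007,"ty":0.021,"tz":0.008,"roll":-5},{"tx":0,"ty":0,"tz":0.04,"roll":0},{"tx":0,"ty":0,"tz":0.05,"roll":0},{"tx":0,"ty":0,"tz":0.04,"roll":0}])

```text
time_s: 14.3
eef_pos: [0.5251, -0.0889, 0.1684]
tool_rot: [[-0.989, 0.151, -0.001], [0.151, 0.989, 0.0], [0.001, 0.0, -1.0]]
wrist_force: [-0.0, 0.5, -2.4]
gripper_width: 0.008
gripper_force: 44.9
```

Emit:
carry_out(motion=[{"tx":0,"ty":0,"tz":0.03,"roll":0},{"tx":0,"ty":0,"tz":0.012,"roll":0},{"tx":0,"ty":0,"tz":0.008,"roll":0},{"tx":0,"ty":0,"tz":0,"roll":0}], force=25)

```text
time_s: 14.8
eef_pos: [0.5263, -0.0895, 0.1212]
tool_rot: [[-0.989, 0.151, 0.001], [0.151, 0.989, -0.0], [-0.001, -0.0, -1.0]]
wrist_force: [1.0, -1.0, -1.9]
gripper_width: 0.0074
gripper_force: 24.9
```

Emit:
carry_out(motion=[{"tx":0,"ty":0,"tz":0.008,"roll":0},{"tx":0,"ty":0,"tz":0.008,"roll":0},{"tx":0,"ty":0,"tz":0,"roll":0}])

```text
time_s: 15.18
eef_pos: [0.5254, -0.0909, 0.1084]
tool_rot: [[-0.989, 0.15, -0.003], [0.15, 0.989, -0.003], [0.002, -0.003, -1.0]]
wrist_force: [-14.3, -1.3, 23.8]
gripper_width: 0.0077
gripper_force: 25.5
```

```bash
python3 -c "
from h import *
plan([(.525,-.09,.084,171.5,3)])
im,d=grab('scene'); cv2.imwrite('pics/s5.png',im[:,:,::-1])"
```

```text
t 15.18 p [ 0.5254 -0.0909  0.1084] yaw 171.38 q [ -22.7   10.5  104.6   -0.2   64.9 -104. ] w 0.0077 F [-14.3  -1.3  23.8]
{"tx":0,"ty":0,"tz":0.008,"roll":-0},{"tx":0,"ty":0.001,"tz":0.008,"roll":-0.1},{"tx":0.001,"ty":-0,"tz":0.008,"roll":-0}, -> [ 0.525 -0.09   0.084] 171.5
```

View pics/s5.png

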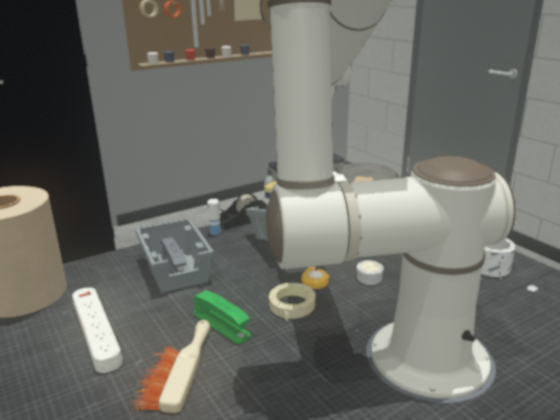

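The arm hides most of the bin; only its edge shows near (262,222). The wrist force says it touched the table at its low end, so I'll ease the grip and lower it so the bin levels.

Emit:
carry_out(motion=[{"tx":0,"ty":0,"tz":0,"roll":0},{"tx":0,"ty":0,"tz":0,"roll":0},{"tx":0,"ty":0,"tz":0.005,"roll":0},{"tx":0,"ty":0,"tz":0.005,"roll":0}], force=7)

```text
time_s: 15.72
eef_pos: [0.5264, -0.0901, 0.096]
tool_rot: [[-0.989, 0.151, 0.001], [0.151, 0.989, -0.002], [-0.001, -0.001, -1.0]]
wrist_force: [-3.0, -0.1, 3.5]
gripper_width: 0.0091
gripper_force: 7.1
```

Emit:
carry_out(motion=[{"tx":0,"ty":0,"tz":0.006,"roll":0},{"tx":0,"ty":0,"tz":0.005,"roll":0},{"tx":0,"ty":0,"tz":0,"roll":0},{"tx":0,"ty":0,"tz":0,"roll":0}])

```text
time_s: 16.23
eef_pos: [0.526, -0.0891, 0.0834]
tool_rot: [[-0.989, 0.151, 0.0], [0.151, 0.989, 0.0], [-0.0, 0.0, -1.0]]
wrist_force: [-1.3, 0.3, -1.3]
gripper_width: 0.0093
gripper_force: 7.0
```

Emit:
carry_out(motion=[{"tx":0,"ty":0,"tz":0,"roll":0},{"tx":0,"ty":0,"tz":0,"roll":0},{"tx":0,"ty":0,"tz":-0.03,"roll":0},{"tx":0,"ty":0,"tz":-0.05,"roll":0},{"tx":0,"ty":-0.03,"tz":-0.05,"roll":0}], claw=0.05)

```text
time_s: 16.85
eef_pos: [0.5213, -0.1181, 0.215]
tool_rot: [[-0.989, 0.149, 0.0], [0.149, 0.989, 0.0], [0.0, 0.0, -1.0]]
wrist_force: [0.3, -0.6, -0.1]
gripper_width: 0.0496
gripper_force: 0.0
```

Emit:
carry_out(motion=[{"tx":0,"ty":-0.05,"tz":-0.03,"roll":0},{"tx":0,"ty":-0.06,"tz":0,"roll":0},{"tx":0,"ty":-0.06,"tz":0,"roll":0},{"tx":0,"ty":-0.03,"tz":0,"roll":0},{"tx":0,"ty":0,"tz":0,"roll":0}])

```text
time_s: 17.48
eef_pos: [0.4906, -0.3187, 0.2435]
tool_rot: [[-0.988, 0.154, 0.0], [0.154, 0.988, -0.0], [-0.0, -0.0, -1.0]]
wrist_force: [0.7, 0.1, 1.2]
gripper_width: 0.0499
gripper_force: 0.0
```

```bash
cat > bins.py <<'E'
from h import *
import sys
im,d=grab('top'); P=pts('top',d)
def rect(u0,u1,v0,v1,lo,hi):
    m=np.zeros(d.shape,bool); m[v0:v1,u0:u1]=1; m&=(P[...,2]>lo)&(P[...,2]<hi)&(d>0)
    r=cv2.minAreaRect((P[m][:,:2]*1000).astype(np.float32)); print(m.sum(),'c',np.round(r[0],1),'size',np.round(r[1],1),'ang',round(r[2],2),'zmed',np.median(P[m][:,2]).round(4)); return m
E
python3 - <<'E'
from bins import *
rect(150,225,140,230,.072,.095); rect(240,335,155,250,.072,.095)
cv2.imwrite('pics/t6.png',cv2.resize(im[120:270,140:370],None,fx=3.4,fy=3.4,interpolation=cv2.INTER_CUBIC)[:,:,::-1])
plan([(.54,-.09,.25,171.5,3)])
E
```

```text
777 c [568.6 268.4] size [141.3 200.9] ang 81.53 zmed 0.0826
691 c [524.6 -25. ] size [140.  200.2] ang 86.91 zmed 0.0834
t 17.52 p [ 0.491  -0.3172  0.2435] yaw 171.22 q [ -44.7   10.    89.1    0.    80.9 -125.9] w 0.0502 F [-0.4 -0.2 -0.1]
{"tx":-0.005,"ty":0.077,"tz":-0.002,"roll":-0.1},{"tx":-0.004,"ty":0.078,"tz":-0.002,"roll":-0.1},{"tx":-0.005,"ty":0.077,"tz":-0.002,"roll":-0.1}, -> [ 0.54 -0.09  0.25] 171.5
```

View pics/t6.png

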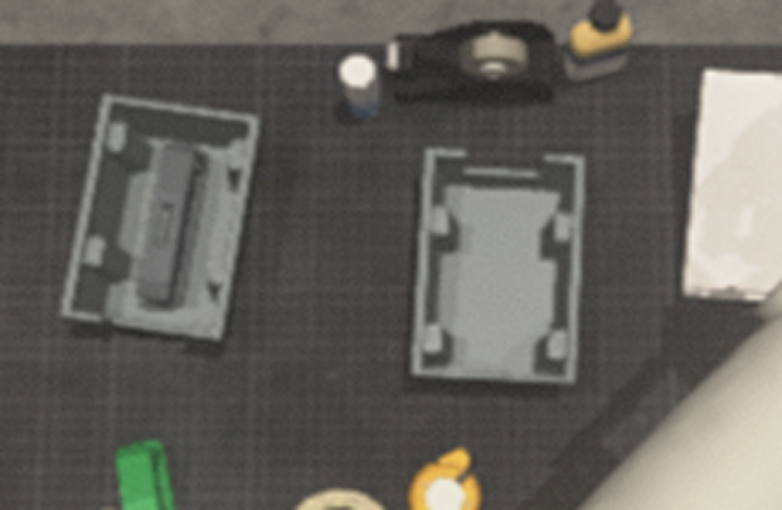

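The table bin with the stapler is at (160,215). The second bin now stands level on the table at (500,265) with its cut-down end facing away from the robot, already turned end for end. It measures centre (0.525, -0.025), yaw 176.9°, size 140×200 mm and rim height 83 mm. I'll regrasp its right rim at (0.516, -0.091).

```bash
python3 -c "
from h import *
plan([(.516,-.0906,.2,176.9,5),(.516,-.0906,.081,176.9,4)])"
```

```text
t 17.52 p [ 0.491  -0.3172  0.2435] yaw 171.22 q [ -44.7   10.    89.1    0.    80.9 -125.9] w 0.0502 F [-0.4 -0.2 -0.1]
{"tx":0.002,"ty":0.046,"tz":0.009,"roll":-1.1},{"tx":0.001,"ty":0.045,"tz":0.008,"roll":-1.2},{"tx":0,"ty":0.046,"tz":0.009,"roll":-1.1},{"tx":-0.001,"ty":0.045,"tz":0.009,"roll":-1.1},{"tx":-0.001,"ty":0.046,"tz":0.009,"roll":-1.2}, -> [ 0.516 -0.09   0.2  ] 176.9
{"tx":-0,"ty":-0,"tz":0.03,"roll":0},{"tx":-0,"ty":-0,"tz":0.029,"roll":0},{"tx":-0,"ty":-0,"tz":0.03,"roll":0},{"tx":-0,"ty":-0,"tz":0.03,"roll":0}, -> [ 0.516 -0.09   0.081] 176.9
```

Emit:
carry_out(motion=[{"tx":0.002,"ty":0.046,"tz":0.009,"roll":-1.1},{"tx":0.001,"ty":0.045,"tz":0.008,"roll":-1.2},{"tx":0,"ty":0.046,"tz":0.009,"roll":-1.1},{"tx":-0.001,"ty":0.045,"tz":0.009,"roll":-1.1},{"tx":-0.001,"ty":0.046,"tz":0.009,"roll":-1.2}])

```text
time_s: 18.15
eef_pos: [0.5156, -0.0869, 0.1996]
tool_rot: [[-0.999, 0.05, 0.001], [0.05, 0.999, 0.0], [-0.001, 0.0, -1.0]]
wrist_force: [0.8, 0.0, -0.7]
gripper_width: 0.0497
gripper_force: 0.0
```

Emit:
carry_out(motion=[{"tx":0,"ty":0,"tz":0,"roll":0},{"tx":0,"ty":0,"tz":0,"roll":0},{"tx":0,"ty":0,"tz":0.04,"roll":0}])

```text
time_s: 18.52
eef_pos: [0.5187, -0.092, 0.163]
tool_rot: [[-0.999, 0.053, 0.008], [0.053, 0.999, -0.004], [-0.009, -0.003, -1.0]]
wrist_force: [0.4, 0.1, -0.7]
gripper_width: 0.0501
gripper_force: 0.0
```

```bash
python3 -c "
from h import *
plan([(.516,-.0906,.081,176.9,3)])"
```

```text
t 18.52 p [ 0.5187 -0.092   0.163 ] yaw 176.97 q [ -23.2    5.2  103.8   -0.    70.5 -110.2] w 0.0501 F [ 0.4  0.1 -0.7]
{"tx":0.001,"ty":0,"tz":0.027,"roll":0},{"tx":0.001,"ty":0.001,"tz":0.028,"roll":0},{"tx":0.001,"ty":0,"tz":0.027,"roll":0.1}, -> [ 0.516 -0.091  0.081] 176.9
```

Emit:
carry_out(motion=[{"tx":0.001,"ty":0,"tz":0.03,"roll":0},{"tx":0,"ty":0,"tz":0.028,"roll":0},{"tx":0,"ty":0,"tz":0.02,"roll":0},{"tx":0,"ty":0,"tz":0,"roll":0},{"tx":0,"ty":0,"tz":0,"roll":0}])

```text
time_s: 19.15
eef_pos: [0.5155, -0.0909, 0.0828]
tool_rot: [[-0.999, 0.053, 0.002], [0.053, 0.999, -0.001], [-0.002, -0.001, -1.0]]
wrist_force: [0.0, 0.2, -0.1]
gripper_width: 0.0498
gripper_force: 0.0
```

Emit:
carry_out(motion=[{"tx":0,"ty":0,"tz":0,"roll":0},{"tx":0,"ty":0,"tz":0,"roll":0},{"tx":0,"ty":0,"tz":0,"roll":0},{"tx":0,"ty":0,"tz":0,"roll":0},{"tx":0,"ty":0,"tz":0,"roll":0}], claw=0.0, force=50)

```text
time_s: 19.77
eef_pos: [0.5148, -0.0899, 0.0817]
tool_rot: [[-0.999, 0.052, 0.0], [0.052, 0.999, 0.0], [-0.0, 0.0, -1.0]]
wrist_force: [0.4, -0.7, 0.9]
gripper_width: 0.0072
gripper_force: 49.9
```

Emit:
carry_out(motion=[{"tx":0,"ty":0,"tz":-0.015,"roll":0},{"tx":0,"ty":0,"tz":-0.03,"roll":0},{"tx":0,"ty":0,"tz":-0.04,"roll":0},{"tx":0,"ty":0,"tz":-0.04,"roll":0},{"tx":0,"ty":0,"tz":-0.035,"roll":0}])

```text
time_s: 20.4
eef_pos: [0.5147, -0.09, 0.2441]
tool_rot: [[-0.999, 0.052, 0.001], [0.052, 0.999, -0.001], [-0.001, -0.001, -1.0]]
wrist_force: [0.4, 0.1, -1.5]
gripper_width: 0.0077
gripper_force: 49.8
```

```bash
python3 -c "
from h import *
plan([(.554,.204,.24,171.5,8)])"
```

```text
t 20.4 p [ 0.5147 -0.09    0.2441] yaw 177.02 q [ -23.2    0.7   99.    -0.    80.2 -110.2] w 0.0077 F [ 0.4  0.1 -1.5]
{"tx":-0.003,"ty":0.037,"tz":0.001,"roll":0.7},{"tx":-0.003,"ty":0.037,"tz":0,"roll":0.7},{"tx":-0.002,"ty":0.037,"tz":0.001,"roll":0.7},{"tx":-0.001,"ty":0.037,"tz":0,"roll":0.7},{"tx":-0.001,"ty":0.037,"tz":0.001,"roll":0.6},{"tx":-0.001,"ty":0.037,"tz":0,"roll":0.7},{"tx":-0.001,"ty":0.037,"tz":0.001,"roll":0.7},{"tx":0.001,"ty":0.037,"tz":0,"roll":0.7}, -> [0.554 0.204 0.24 ] 171.5
```

Emit:
carry_out(motion=[{"tx":-0.003,"ty":0.037,"tz":0,"roll":0.7},{"tx":-0.003,"ty":0.037,"tz":0,"roll":0.7},{"tx":-0.002,"ty":0.037,"tz":0,"roll":0.7},{"tx":-0.001,"ty":0.037,"tz":0,"roll":0.7},{"tx":-0.001,"ty":0.037,"tz":0,"roll":0.6}])

```text
time_s: 21.02
eef_pos: [0.5387, 0.095, 0.2423]
tool_rot: [[-0.994, 0.112, 0.0], [0.112, 0.994, -0.0], [-0.0, -0.0, -1.0]]
wrist_force: [1.3, 0.3, -0.8]
gripper_width: 0.0075
gripper_force: 49.8
```

Emit:
carry_out(motion=[{"tx":0,"ty":0.037,"tz":0,"roll":0.7},{"tx":0,"ty":0.037,"tz":0,"roll":0.7},{"tx":0,"ty":0.037,"tz":0,"roll":0.7},{"tx":0,"ty":0,"tz":0,"roll":0},{"tx":0,"ty":0,"tz":0,"roll":0}])

```text
time_s: 21.65
eef_pos: [0.5524, 0.2034, 0.2419]
tool_rot: [[-0.989, 0.147, -0.0], [0.147, 0.989, -0.001], [-0.0, -0.001, -1.0]]
wrist_force: [-0.1, -0.9, -1.7]
gripper_width: 0.0077
gripper_force: 49.8
```

```bash
python3 -c "
from h import *
plan([(.553,.204,.24,171.5,1)])
im,d=grab('scene'); cv2.imwrite('pics/s7.png',cv2.resize(im[120:310,100:330],None,fx=3,fy=3,interpolation=cv2.INTER_CUBIC)[:,:,::-1])"
```

```text
t 21.65 p [0.5524 0.2034 0.2419] yaw 171.53 q [  8.5  10.7  88.5  -0.   80.8 -73. ] w 0.0077 F [-0.1 -0.9 -1.7]
{"tx":-0.001,"ty":0.001,"tz":0.002,"roll":0}, -> [0.554 0.204 0.24 ] 171.5
```

View pics/s7.png

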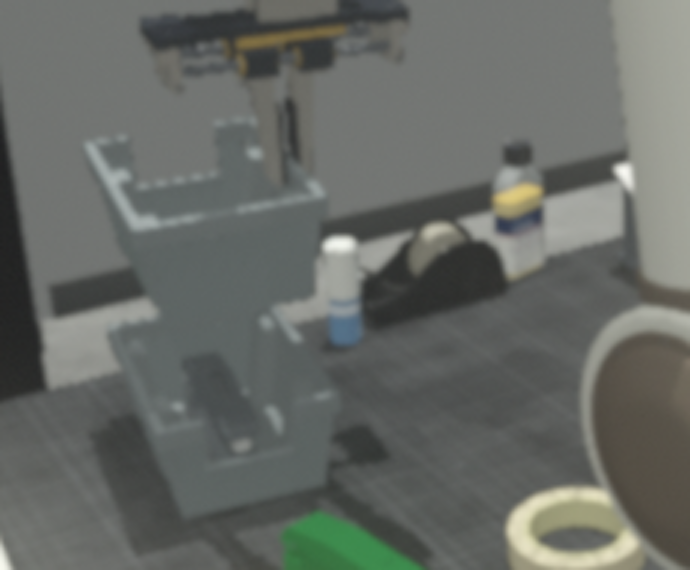

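The held bin is above the table bin, upright and aligned. Its full-height end (near face at (230,220)) is over the table bin's cut-down end at (265,455), and the stapler lies inside. I'll lower it.

Emit:
carry_out(motion=[{"tx":0,"ty":0,"tz":0.025,"roll":0},{"tx":0,"ty":0,"tz":0.025,"roll":0},{"tx":0,"ty":0,"tz":0.018,"roll":0},{"tx":0,"ty":0,"tz":0,"roll":0},{"tx":0,"ty":0,"tz":0,"roll":0}])

```text
time_s: 22.32
eef_pos: [0.5532, 0.2038, 0.1747]
tool_rot: [[-0.989, 0.148, 0.002], [0.148, 0.989, 0.0], [-0.002, 0.0, -1.0]]
wrist_force: [-0.6, -0.8, -1.3]
gripper_width: 0.0076
gripper_force: 49.8
```

Emit:
carry_out(motion=[{"tx":0,"ty":0,"tz":0.004,"roll":0},{"tx":0,"ty":0,"tz":0.004,"roll":0},{"tx":0,"ty":0,"tz":0.003,"roll":0},{"tx":0,"ty":0,"tz":0,"roll":0},{"tx":0,"ty":0,"tz":0,"roll":0}])

```text
time_s: 22.95
eef_pos: [0.5526, 0.204, 0.1627]
tool_rot: [[-0.989, 0.148, 0.0], [0.148, 0.989, 0.0], [-0.0, 0.0, -1.0]]
wrist_force: [0.7, -0.3, -1.0]
gripper_width: 0.0076
gripper_force: 49.8
```

Emit:
carry_out(motion=[{"tx":0,"ty":0,"tz":0.003,"roll":0},{"tx":0,"ty":0,"tz":0.002,"roll":0},{"tx":0,"ty":0,"tz":0,"roll":0},{"tx":0,"ty":0,"tz":0,"roll":0}])

```text
time_s: 23.45
eef_pos: [0.5526, 0.2039, 0.1576]
tool_rot: [[-0.989, 0.148, 0.0], [0.148, 0.989, 0.0], [-0.0, 0.0, -1.0]]
wrist_force: [0.4, 0.0, -1.6]
gripper_width: 0.008
gripper_force: 49.8
```

Emit:
carry_out(motion=[{"tx":0,"ty":0,"tz":0.002,"roll":0},{"tx":0,"ty":0,"tz":0,"roll":0},{"tx":0,"ty":0,"tz":0,"roll":0}])

```text
time_s: 23.82
eef_pos: [0.5528, 0.204, 0.156]
tool_rot: [[-0.989, 0.148, 0.001], [0.148, 0.989, 0.0], [-0.001, 0.0, -1.0]]
wrist_force: [0.3, -1.7, 0.6]
gripper_width: 0.0079
gripper_force: 49.9
```

Emit:
carry_out(motion=[{"tx":0,"ty":0,"tz":0.001,"roll":0},{"tx":0,"ty":0,"tz":0,"roll":0},{"tx":0,"ty":0,"tz":0,"roll":0}])

```text
time_s: 24.2
eef_pos: [0.5529, 0.2038, 0.1557]
tool_rot: [[-0.989, 0.148, 0.001], [0.148, 0.989, -0.0], [-0.001, -0.0, -1.0]]
wrist_force: [-2.8, -2.6, 5.0]
gripper_width: 0.0075
gripper_force: 50.0
```

Emit:
carry_out(motion=[{"tx":0,"ty":0,"tz":0,"roll":0},{"tx":0,"ty":0,"tz":0,"roll":0},{"tx":0,"ty":0,"tz":0,"roll":0},{"tx":0,"ty":0,"tz":0,"roll":0}], claw=0.04)

```text
time_s: 24.7
eef_pos: [0.5524, 0.204, 0.1544]
tool_rot: [[-0.989, 0.148, -0.0], [0.148, 0.989, 0.0], [0.0, -0.0, -1.0]]
wrist_force: [0.1, -0.1, 0.2]
gripper_width: 0.04
gripper_force: 0.0
```

Emit:
carry_out(motion=[{"tx":0,"ty":0,"tz":-0.03,"roll":0},{"tx":0,"ty":0,"tz":-0.05,"roll":0},{"tx":0,"ty":-0.04,"tz":-0.03,"roll":0},{"tx":0,"ty":-0.05,"tz":0,"roll":0},{"tx":0,"ty":-0.06,"tz":0,"roll":0}])

```text
time_s: 25.32
eef_pos: [0.5304, 0.0546, 0.2653]
tool_rot: [[-0.989, 0.146, 0.002], [0.146, 0.989, -0.0], [-0.002, 0.0, -1.0]]
wrist_force: [0.1, -0.4, -0.9]
gripper_width: 0.0399
gripper_force: 0.0
```

Emit:
carry_out(motion=[{"tx":0,"ty":-0.06,"tz":0,"roll":0},{"tx":0,"ty":-0.05,"tz":0,"roll":0},{"tx":0,"ty":0,"tz":0,"roll":0},{"tx":0,"ty":0,"tz":0,"roll":0}])

```text
time_s: 25.82
eef_pos: [0.5142, -0.0528, 0.2646]
tool_rot: [[-0.989, 0.148, 0.0], [0.148, 0.989, 0.001], [-0.0, 0.001, -1.0]]
wrist_force: [0.2, -0.5, -0.3]
gripper_width: 0.0403
gripper_force: 0.0
```

```bash
python3 - <<'E'
from bins import *
m=rect(145,225,120,230,.145,.175); q=P[m]
A=np.c_[q[:,0]-.57,q[:,1]-.27,np.ones(len(q))]; s=np.linalg.lstsq(A,q[:,2],rcond=None)[0]; print('rim plane',s.round(4))
rect(145,225,130,235,.07,.095)
im2,_=grab('scene'); a=cv2.resize(im[110:250,130:260],(520,560)); b=cv2.resize(im2[150:310,110:240],None,fx=2,fy=2)
cv2.imwrite('pics/f8.png',np.hstack([cv2.resize(a,(390,420)),cv2.resize(im2[150:310,110:240],(390,420))])[:,:,::-1])
print(readout.read_state()['time_s'])
E
```

```text
883 c [569.9 266.5] size [141.8 202.1] ang 81.56 zmed 0.1569
rim plane [ 1.000e-04 -4.400e-03  1.556e-01]
2147 c [567.7 268.8] size [142.3 199.6] ang 81.59 zmed 0.0798
25.925
```

View pics/f8.png

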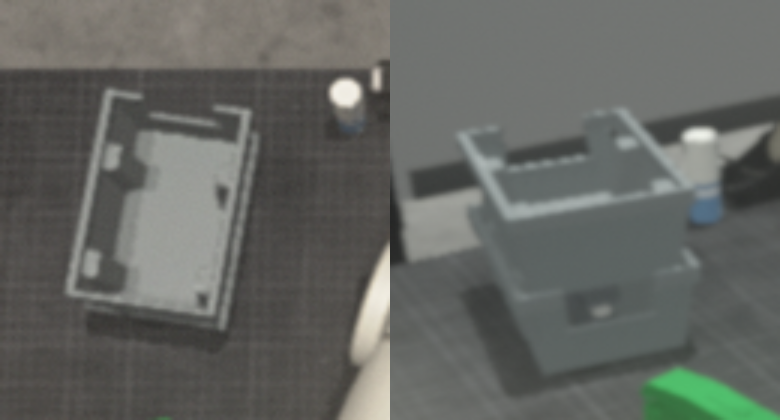

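The picture shows the stack upright and level. The upper rim is at 157 mm (158 expected) with almost no tilt, centred within 2–3 mm and within 0.1° of the lower bin. The upper bin's cut-down end faces away at (180,115), over the lower bin's high end, and the stapler shows through the lower bin's cutout at (600,310). I'm handing it in.

```bash
python3 -c "
from workcell import ctrl
print(ctrl.sign_off())"
```

```text
the job is handed in; nothing more can be done
None
```

The job is handed in at about 26 s: the stapler is in the table bin, and the second bin is stacked on top turned end for end. Its rim measures 157 mm high (158 expected), level and within 3 mm of centre.

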